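# Fit the right spacer in the fork bracket

## Task

Before the primed fork bracket is sprayed, its gap needs a spacer: of the three aluminium blocks standing on the bench, find the one that slides in snugly (one is too thick to go down, one would sit loose). Slide it down from above between the two cheeks until it stands upright on the bracket's base plate, about midway along the cheeks, and let go. Finish with the other two blocks standing upright on the bench.

Things in the scene. Friction and masses are not known exactly. Their poses are not given: they have to be found in the camera images.
- fork: Red-brown primed steel bracket, fixed. Base plate 150 x 140 mm, 10 thick, bare metal in the gap; on it two upright cheeks 64 long (x). Gap between them 33 wide (y), centred, open at both ends; inner faces parallel from 10 to 36 mm above the bench, then lips flare to a mouth 51 wide at 50 mm height (66 over the lips). Origin: centre of the underside, at bench height; x along the gap, y across it, z up.
- spacer_mid: Upright bare-aluminium slab standing on the bench, 56 mm wide (x), 90 tall (z), 30 thick (y), a dark 16 mm drilled spot low on each broad face; the middle one in thickness, which fits the 33 mm gap snugly. Loose, 0.33 to 0.53 kg. Origin: centre of its underside; z up. Which slab stands where changes.
- spacer_thin: Upright bare-aluminium slab standing on the bench, 56 mm wide (x), 90 tall (z), 20 thick (y), a dark 16 mm drilled spot low on each broad face; the thinnest of the three, loose in the gap. Loose, 0.2 to 0.35 kg. Origin: centre of its underside; z up. Which slab stands where changes.
- spacer_thick: Upright bare-aluminium slab standing on the bench, 56 mm wide (x), 90 tall (z), 40 thick (y), a dark 16 mm drilled spot low on each broad face; the thickest of the three, too thick to go down the gap. Loose, 0.4 to 0.7 kg. Origin: centre of its underside; z up. Which slab stands where changes.
There are look-alikes about, which are no part of the job. What is shaped like the spacer_mid but brown is not meant.

How it is judged (in metres and radians):
At the end, for the whole second after the job is handed in: The 30 mm spacer stands upright (within 8 degrees) on the base plate between the cheeks, its underside within 5 mm of the plate, within 20 mm of the middle along the gap, and at rest; the 20 mm and 40 mm spacers stand upright (within 8 degrees) on the bench, at rest (z of spacer_mid in the frame of fork between 0.004 and 0.015 m and x of spacer_mid in the frame of fork between -0.02 and 0.02 m and y of spacer_mid in the frame of fork between -0.01 and 0.01 m and angle between the y axis of spacer_mid and the y axis of fork, either way round below 0.175 rad and angle between each of spacer_mid, spacer_thin, spacer_thick's own z axis and vertical below 0.15 rad and linear speed of each of spacer_mid, spacer_thin, spacer_thick below 0.02 m/s and height (world z) of spacer_thin between -0.006 and 0.006 m and height (world z) of spacer_thick between -0.006 and 0.006 m); the robot touches nothing.
It also fails if it takes over 38 s, if anything falls off the work surface, if the arm or the gripper's body presses on something with over 40 N, if the wrist force passes 120 N, or if a joint passes its speed limit or range.

## Robot

A 6-joint arm with a two-finger parallel gripper is mounted at the origin on the work surface. World frame = base frame: x ahead of the robot, y to its left, z up, the work surface at z = 0. Lengths are in mm, angles in rad, forces in N, time in s.
With the tool pointing down it reaches from about 350 to 775 mm from the base axis. Payload 7.3 kg.
Tool frame: the origin (TCP) lies between the finger pads; the fingertips stand tcp_to_tips ahead of it and the grasp point (between the pads) lies 5 mm behind it (tcp_to_tips is the distance from the TCP to the fingertips, in mm); z points along the fingers, x is the direction in which the jaws open and shut, and the axes are right-handed (so a half turn about z gives the same grasp; the last joint's range is limited). The gripper opens to 92 mm and grips with 3 to 60 N. Pads are 19 mm wide; open, the fingers measure 130 mm over their backs; the gripper's body (75 mm by 190 mm) begins 47 mm behind the grasp point.
Start: joints at [-1.457, 0.342, 1.524, -0, 1.275, -0.146], TCP at [134.888, -507.397, 206.341] pointing down, gripper open.
Joint ranges: [-2.53, 2.53], [-0.77, 2.02], [0.04, 2.7], [-1, 4.14], [0.28, 2.66], [-3.11, 3.11]. Speed limits (rad/s): [2.57, 2.57, 3.14, 3.14, 3.14, 3.14].

## Interface

Orientations are given as [roll, pitch, yaw] about the fixed x, y, z axes, in that order (R = Rz(yaw) Ry(pitch) Rx(roll)).
In Python, from plant import * gives the robot as it stands.
- The arm moves only by the tool drive_tool, never from a script. Its argument "deltas" is a list of rows, each an object of numbers: "hand": the gripper's target within -1 to 1 (shut at 1, half-way at 0, fully open at -1); "tx", "ty", "tz": the shift along the tool's x, y, z each as a share of 4 cm, from -1 to 1; "wx", "wy", "wz": the turn, a rotation vector about the tool's x, y, z each as a share of 5 degrees, from -1 to 1. In form: [{"hand": .., "tx": .., "ty": .., "tz": .., "wx": .., "wy": .., "wz": ..}, ...]. A call has 1 to 20 rows; each row shifts and turns the commanded pose from where the row before left it, along the tool's axes as they then stand; what a row does not reach is not made up. A row lasts 1/12 s, in which the tool goes at most 41.7 mm and 7.16 degrees, less where a joint would pass 70% of its speed; a pose out of reach is approached as far as the arm can. A call with a number of a shift or a turn outside -1 to 1 is refused whole. A call with a gripper value outside its range is refused whole. The fingers move at their own pace and stop on an object; the grip force is fixed at half the most. Time passes only in rows, so rows that do not move let the fingers close. It gives the time, the measured TCP pose, the force and the opening at its end, in the units of the state.
- get_obs(): the state, without advancing time (a new reading comes with each control period).
- capture(name): name is "scene" or "top"; returns the picture (480x640x3 uint8, red, green, blue); there is no depth.
- camera_model(name): a dict with "fx", "fy", "cx", "cy" (pixels), "rvec" (rotation vector, rad) and "tvec" (3), from world to camera coordinates, as OpenCV has them. Camera axes: x right, y down, z forward; pixel columns grow to the right and rows downward; lengths in mm; the calibration is good to about 2 mm. A picture is of the moment at which its call begins. camera_model takes no time and is no camera call.
- close_job(): hands the job in, once; it reports no verdict.
The state is a dict: "time": time; "joint_positions": joint angles; "dq": joint speeds; "tau": joint torques, N m; "tool_pos": TCP position; "tcp_rot": TCP orientation; "contact_force": force on the tool from outside, world axes, zero at the start; "moment": the same for the moment, N m; "grip_width": finger opening in mm.
Only numpy, scipy, OpenCV 4.12 (cv2) and the standard library are available. Lean on these libraries where they do the work, as an engineer would, in place of code of your own. Each camera call takes 0.05 s, during which the arm holds its last target.

## Working session

There is one attempt and no reset: what is moved stays moved. The work goes in short steps, Python scripts to look and compute and a tool call to move; the robot and the scene stay as the last step left them, time stands still between calls to the robot, and variables do not carry over. Pictures are saved under pics/ and viewed, and the job is handed in when it is done.

Besides the shell and the picture viewer there is one more tool, called after "Request:" as a command line: name --argument value ..., lists and objects as JSON in quotes. drive_tool: Moves the arm, as the interface text tells. Its arguments: {"type":"object","properties":{"deltas":{"type":"array","items":{"type":"object","properties":{"hand":{"type":"number"},"tx":{"type":"number"},"ty":{"type":"number"},"tz":{"type":"number"},"wx":{"type":"number"},"wy":{"type":"number"},"wz":{"type":"number"}}}}},"required":["deltas"]}

```bash
ls; mkdir -p pics; python3 - <<'E'
from plant import *
import cv2
print(get_obs())
for n in("scene","top"):
    im=capture(n); cv2.imwrite(f"pics/{n}0.png",im[:,:,::-1]); print(n,camera_model(n))
E
```

```text
pics
{'time': 0.0, 'joint_positions': array([-1.45697372e+00,  3.42696149e-01,  1.52503165e+00, -1.16622177e-05,
        1.27539716e+00, -1.45997760e-01]), 'dq': array([-0.00024199,  0.00024407,  0.00210626, -0.00066238,  0.00162051,
       -0.00155504]), 'tau': array([-2.41495372e-04, -4.31239772e+01, -2.44220835e+01,  7.16014858e-02,
        5.59158681e-02, -1.35685577e-04]), 'tool_pos': array([ 134.84396441, -506.92654529,  205.65367563]), 'tcp_rot': array([-3.14138077e+00,  1.51762542e-03, -1.31097240e+00]), 'contact_force': array([-0.10473342, -0.48778733, -0.78189918]), 'moment': array([ 0.01102437, -0.01212704,  0.03285691]), 'grip_width': 91.91144409838557}
scene {'fx': 505.90366958976387, 'fy': 505.90366958976387, 'cx': 320.20053706827366, 'cy': 244.28875492796368, 'rvec': array([ 1.42482747,  1.82062788, -0.98648748]), 'tvec': array([ 156.80456305, -234.57825772, 1281.61763811])}
top {'fx': 547.8699994800269, 'fy': 547.8699994800269, 'cx': 316.5444306608861, 'cy': 236.2467605883336, 'rvec': array([ 2.19186446, -2.02738152,  0.21355448]), 'tvec': array([-65.94881511, 533.62599768, 945.36911937])}
```

View pics/scene0.png

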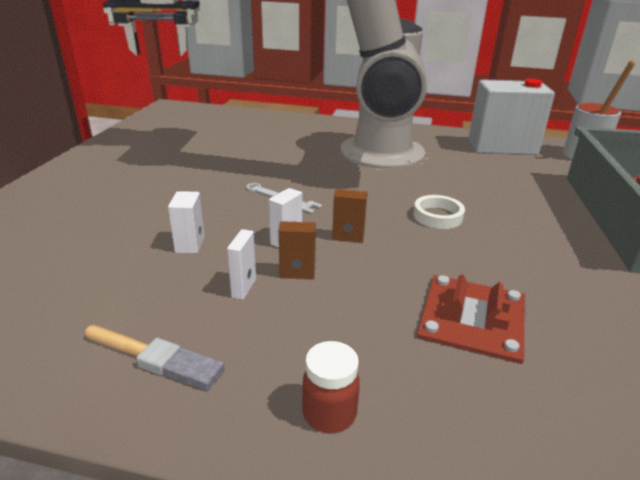

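View pics/top0.png

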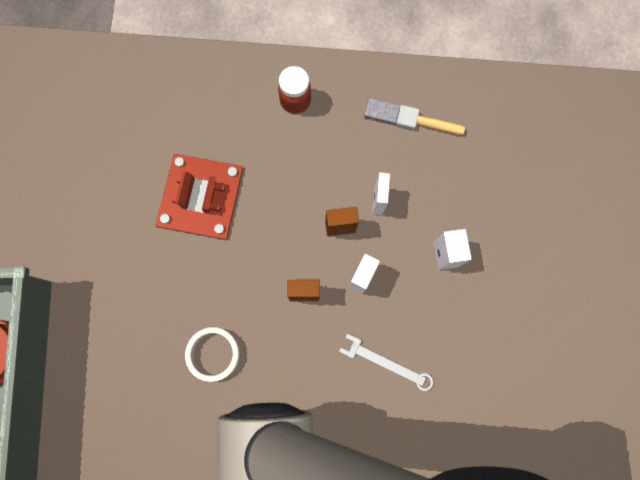

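The top view shows three white blocks at about (383,190), (364,274) and (453,249), two brown decoys at (342,220) and (303,289), and the fork at (200,196). I'll crop in and measure the top faces.

```bash
python3 - <<'E'
import cv2,numpy as np
im=cv2.imread("pics/top0.png")
a=cv2.resize(im[160:310,320:490],None,fx=4,fy=4,interpolation=cv2.INTER_CUBIC)
b=cv2.resize(im[145:245,150:250],None,fx=6,fy=6,interpolation=cv2.INTER_CUBIC)
cv2.imwrite("pics/blocks.png",a);cv2.imwrite("pics/fork.png",b)
s=cv2.imread("pics/scene0.png")
cv2.imwrite("pics/sb.png",cv2.resize(s[180:310,160:380],None,fx=3.5,fy=3.5,interpolation=cv2.INTER_CUBIC))
E
```

```text
(no output)
```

View pics/blocks.png

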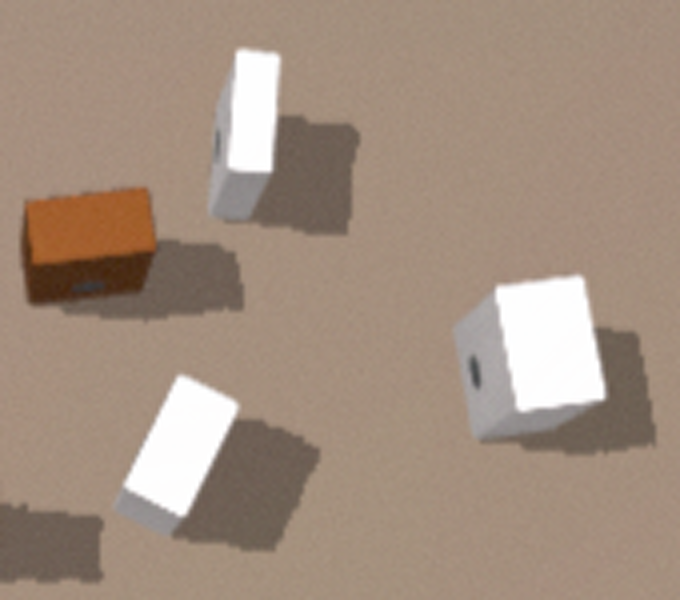

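View pics/fork.png

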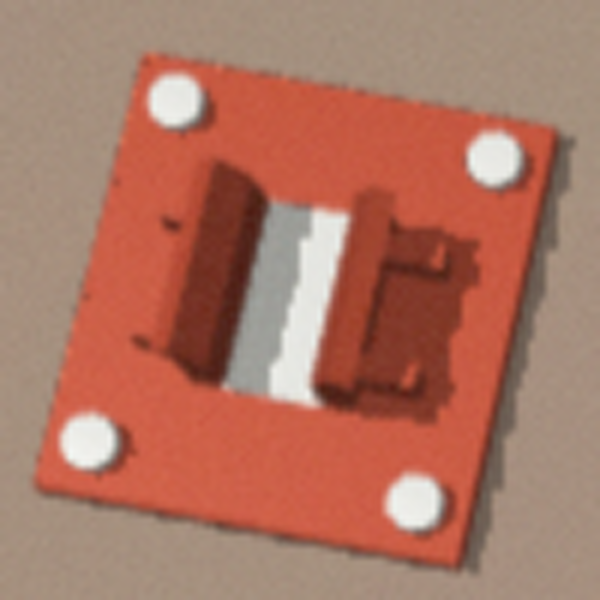

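View pics/sb.png

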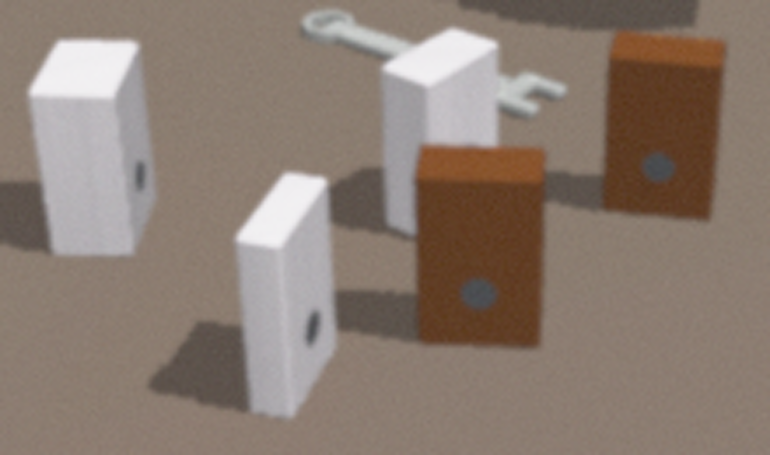

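```bash
cat > h.py <<'E'
import cv2,numpy as np
def ray(cm,uv,z):
    uv=np.atleast_2d(uv).astype(float)
    R=cv2.Rodrigues(np.array(cm["rvec"]))[0];t=np.array(cm["tvec"])
    d=np.c_[(uv[:,0]-cm["cx"])/cm["fx"],(uv[:,1]-cm["cy"])/cm["fy"],np.ones(len(uv))]@R
    c=-R.T@t
    return (c+d*((z-c[2])/d[:,2])[:,None])[:,:2]
def proj(cm,P):
    K=np.array([[cm["fx"],0,cm["cx"]],[0,cm["fy"],cm["cy"]],[0,0,1]])
    return cv2.projectPoints(np.array(P,float),cm["rvec"],cm["tvec"],K,None)[0][:,0]
def rect(p):
    (c,s,a)=cv2.minAreaRect(p.astype(np.float32)); b=cv2.boxPoints((c,s,a))
    e=[b[1]-b[0],b[2]-b[1]]; e.sort(key=np.linalg.norm)
    L=e[1]; return np.round(c,1),np.round(sorted(s),1),round(np.degrees(np.arctan2(L[1],L[0]))%180,1)
E
python3 - <<'E'
from plant import *
from h import *
cm=camera_model("top"); im=cv2.imread("pics/top0.png").astype(int)
mn=im.min(2)
print(im[270:276:2,362],im[286:290,355])
up=cv2.resize(mn.astype(np.uint8),None,fx=4,fy=4,interpolation=cv2.INTER_LINEAR)
m=(up>210).astype(np.uint8)
cs,_=cv2.findContours(m,0,1)
for c in cs:
    if cv2.contourArea(c)>250*16:
        uv=(c[:,0]+.5)/4-.5
        print("white",uv.mean(0).round(),[x for x in rect(ray(cm,uv,90))])
r=im[:,:,2]-im[:,:,1]
f=((r>60)&(im[:,:,2]>60)).astype(np.uint8); f[:, :140]=0;f[:140]=0;f[260:]=0;f[:,260:]=0
cs,_=cv2.findContours(f,0,1)
c=max(cs,key=cv2.contourArea); print("fork",rect(ray(cm,c[:,0],10)), rect(ray(cm,c[:,0],5)))
# bolts and gap
w=((mn>110)&(abs(im[:,:,2]-im[:,:,0])<35)).astype(np.uint8);w[:,:140]=0;w[:140]=0;w[260:]=0;w[:,260:]=0
n,l,st,ce=cv2.connectedComponentsWithStats(w)
for i in range(1,n):
    if 15<st[i,4]<800: print(st[i,4],ce[i].round(1),ray(cm,ce[i],12).round(1))
E
```

```text
[[253 253 254]
 [253 253 254]
 [253 253 254]] [[145 144 149]
 [143 143 148]
 [145 144 148]
 [146 146 151]]
white [382. 361.] [array([ 321.3, -159.4]), array([ 32.5, 162. ]), np.float32(69.1)]
white [211. 354.] [array([314.1, 136.9]), array([88. , 88.1]), np.float32(140.3)]
white [365. 271.] [array([ 475.2, -113.3]), array([29.2, 55.8]), np.float32(157.4)]
white [457. 245.] [array([ 532.9, -271.9]), array([40., 56.]), np.float32(12.4)]
white [383. 187.] [array([ 628.6, -136.4]), array([19.8, 55.9]), np.float32(179.2)]
white [408. 115.] [array([ 770.4, -174.5]), array([32.5, 34. ]), np.float32(170.0)]
white [293.  80.] [array([825.4,  41.9]), array([55.3, 56. ]), np.float32(4.6)]
fork (array([609.2, 209.4]), array([139.7, 149.5]), np.float32(173.7)) (array([610.5, 210.6]), array([140.4, 150.3]), np.float32(173.7))
60 [179.  161.5] [[674.3 256.8]]
62 [232.1 171.4] [[662.3 150.9]]
423 [197.3 195.1] [[609.2 212.7]]
64 [164.7 218.3] [[558.3 269.4]]
64 [218.9 228.6] [[546.3 163.4]]
```

```bash
python3 - <<'E'
import plant
from plant import *
print([n for n in dir(plant) if not n.startswith('__')])
try: print(tcp_to_tips)
except Exception as e: print(e)
from h import *
cs=camera_model("scene"); im=cv2.imread("pics/scene0.png")
# cross-check: project found corners into scene view
def box(c,yaw,lx,ly,z):
    a=np.radians(yaw);R=np.array([[np.cos(a),-np.sin(a)],[np.sin(a),np.cos(a)]])
    p=np.array([[1,1],[1,-1],[-1,-1],[-1,1]])*[lx/2,ly/2]@R.T+c
    return np.c_[p,np.full(4,z)]
for b in (box((475.2,-113.3),157.4,56,30,90),box((609.8,209.8),173.7,150,140,10),box((609.8,209.8),173.7,64,33,10)):
    cv2.polylines(im,[(proj(cs,b)*8).round().astype(np.int32)],True,(0,255,0),1,cv2.LINE_AA,3)
cv2.imwrite("pics/chk.png",cv2.resize(im[170:370,240:540],None,fx=2.6,fy=2.6,interpolation=cv2.INTER_CUBIC))
E
```

```text
['Unreachable', 'camera_model', 'capture', 'close_job', 'get_obs', 'tcp_to_tips']
14.0
```

View pics/chk.png

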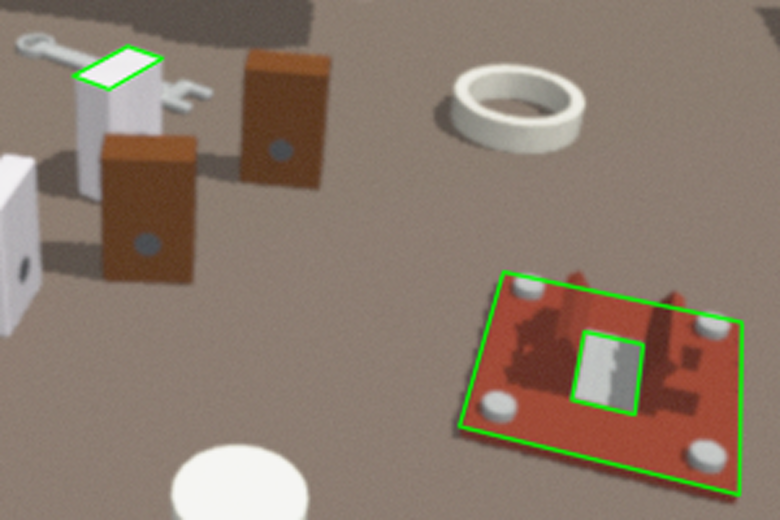

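Request:
drive_tool --deltas '[{"hand": -0.4, "wz": 1}, {"hand": -0.4, "wz": 1}, {"hand": -0.4, "wz": 1}, {"hand": -0.4, "wz": 1}, {"hand": -0.4, "wz": 1}, {"hand": -0.4, "wz": 1}, {"hand": -0.4, "wz": 1}, {"hand": -0.4, "wz": 0.5}]'

```text
invalid input
```

The top-view outlines, projected into the scene view, lie on the block's top, the plate and the gap. The move was refused, probably because each row needs every field.

Request:
drive_tool --deltas '[{"hand": -0.4, "tx": 0, "ty": 0, "tz": 0, "wx": 0, "wy": 0, "wz": 1}, {"hand": -0.4, "tx": 0, "ty": 0, "tz": 0, "wx": 0, "wy": 0, "wz": 1}, {"hand": -0.4, "tx": 0, "ty": 0, "tz": 0, "wx": 0, "wy": 0, "wz": 1}, {"hand": -0.4, "tx": 0, "ty": 0, "tz": 0, "wx": 0, "wy": 0, "wz": 1}, {"hand": -0.4, "tx": 0, "ty": 0, "tz": 0, "wx": 0, "wy": 0, "wz": 1}, {"hand": -0.4, "tx": 0, "ty": 0, "tz": 0, "wx": 0, "wy": 0, "wz": 1}, {"hand": -0.4, "tx": 0, "ty": 0, "tz": 0, "wx": 0, "wy": 0, "wz": 1}, {"hand": -0.4, "tx": 0, "ty": 0, "tz": 0, "wx": 0, "wy": 0, "wz": 0.5}]'

```text
time: 0.77
tool_pos: [134.9, -507.1, 205.9]
tcp_rot: [3.141, 0.001, -1.97]
contact_force: [-0.3, 0.3, 0.9]
grip_width: 63.7
```

Request:
drive_tool --deltas '[{"hand": -0.4, "tx": -0.4, "ty": -0.13, "tz": 0, "wx": 0, "wy": 0, "wz": 0}, {"hand": -0.4, "tx": -0.77, "ty": -0.25, "tz": 0, "wx": 0, "wy": 0, "wz": 0}, {"hand": -0.4, "tx": -0.77, "ty": -0.25, "tz": 0, "wx": 0, "wy": 0, "wz": 0}, {"hand": -0.4, "tx": -0.77, "ty": -0.25, "tz": 0, "wx": 0, "wy": 0, "wz": 0}, {"hand": -0.4, "tx": -0.77, "ty": -0.25, "tz": 0, "wx": 0, "wy": 0, "wz": 0}, {"hand": -0.4, "tx": -0.77, "ty": -0.25, "tz": 0, "wx": 0, "wy": 0, "wz": 0}, {"hand": -0.4, "tx": -0.77, "ty": -0.25, "tz": 0, "wx": 0, "wy": 0, "wz": 0}, {"hand": -0.4, "tx": -0.77, "ty": -0.25, "tz": 0, "wx": 0, "wy": 0, "wz": 0}, {"hand": -0.4, "tx": -0.77, "ty": -0.25, "tz": 0, "wx": 0, "wy": 0, "wz": 0}, {"hand": -0.4, "tx": -0.77, "ty": -0.25, "tz": 0, "wx": 0, "wy": 0, "wz": 0}, {"hand": -0.4, "tx": -0.77, "ty": -0.25, "tz": 0, "wx": 0, "wy": 0, "wz": 0}, {"hand": -0.4, "tx": -0.77, "ty": -0.25, "tz": 0, "wx": 0, "wy": 0, "wz": 0}, {"hand": -0.4, "tx": -0.77, "ty": -0.25, "tz": 0, "wx": 0, "wy": 0, "wz": 0}, {"hand": -0.4, "tx": -0.77, "ty": -0.25, "tz": 0, "wx": 0, "wy": 0, "wz": 0}, {"hand": -0.4, "tx": -0.77, "ty": -0.25, "tz": 0, "wx": 0, "wy": 0, "wz": 0}, {"hand": -0.4, "tx": -0.77, "ty": -0.25, "tz": 0, "wx": 0, "wy": 0, "wz": 0}, {"hand": -0.4, "tx": -0.4, "ty": -0.13, "tz": 0, "wx": 0, "wy": 0, "wz": 0}, {"hand": -0.4, "tx": 0, "ty": 0, "tz": 0, "wx": 0, "wy": 0, "wz": 0}]'

```text
time: 2.27
tool_pos: [474.4, -110.5, 205.9]
tcp_rot: [3.141, 0.001, -1.962]
contact_force: [-0.6, 0.5, -1.5]
grip_width: 64.3
```

```bash
cat > go.py <<'E'
from plant import *
from h import *
import sys
from scipy.spatial.transform import Rotation as Ro
x,y,z,yaw=map(float,sys.argv[1:])
o=get_obs(); R=Ro.from_euler("xyz",o["tcp_rot"])
d=R.inv().apply(np.array([x,y,z])-o["tool_pos"])/40
t=Ro.from_euler("xyz",[180,0,yaw],degrees=True)
w=np.degrees((R.inv()*t).as_rotvec())/5
print(o["time"],o["tool_pos"].round(1),np.degrees(o["tcp_rot"]).round(2),o["contact_force"].round(1),o["moment"].round(2),"t",d.round(3),"w",w.round(3))
E
python3 go.py 475.2 -113.3 70 -112.6
```

```text
2.2667 [ 474.4 -110.5  205.9] [ 1.7998e+02  5.0000e-02 -1.1240e+02] [-0.6  0.5 -1.5] [ 0.07  0.06 -0.  ] t [ 0.06  -0.048  3.396] w [0.004 0.01  0.039]
```

Request:
drive_tool --deltas '[{"hand": -0.4, "tx": 0.06, "ty": -0.05, "tz": 0.4, "wx": 0, "wy": 0, "wz": 0.04}, {"hand": -0.4, "tx": 0, "ty": 0, "tz": 0.45, "wx": 0, "wy": 0, "wz": 0}, {"hand": -0.4, "tx": 0, "ty": 0, "tz": 0.45, "wx": 0, "wy": 0, "wz": 0}, {"hand": -0.4, "tx": 0, "ty": 0, "tz": 0.45, "wx": 0, "wy": 0, "wz": 0}, {"hand": -0.4, "tx": 0, "ty": 0, "tz": 0.45, "wx": 0, "wy": 0, "wz": 0}, {"hand": -0.4, "tx": 0, "ty": 0, "tz": 0.45, "wx": 0, "wy": 0, "wz": 0}, {"hand": -0.4, "tx": 0, "ty": 0, "tz": 0.45, "wx": 0, "wy": 0, "wz": 0}, {"hand": -0.4, "tx": 0, "ty": 0, "tz": 0.4, "wx": 0, "wy": 0, "wz": 0}, {"hand": -0.4, "tx": 0, "ty": 0, "tz": 0, "wx": 0, "wy": 0, "wz": 0}]'

```text
time: 3.02
tool_pos: [471.1, -116.0, 63.5]
tcp_rot: [3.135, -0.0, -1.97]
contact_force: [-1.3, -0.6, -0.2]
grip_width: 64.3
```

```bash
python3 go.py 475.2 -113.3 66 -112.6
```

```text
3.0167 [ 471.1 -116.    63.5] [ 1.7964e+02 -2.0000e-02 -1.1285e+02] [-1.3 -0.6 -0.2] [0.02 0.1  0.01] t [-0.102 -0.067 -0.062] w [ 0.072 -0.004 -0.051]
```

Request:
drive_tool --deltas '[{"hand": -0.4, "tx": 0, "ty": 0, "tz": 0, "wx": 0, "wy": 0, "wz": 0}, {"hand": -0.4, "tx": 0, "ty": 0, "tz": 0, "wx": 0, "wy": 0, "wz": 0}]'

```text
time: 3.18
tool_pos: [474.1, -116.7, 67.1]
tcp_rot: [-3.141, -0.0, -1.969]
contact_force: [0.1, 0.1, -0.1]
grip_width: 64.1
```

```bash
python3 go.py 475.2 -113.3 66 -112.6
```

```text
3.1833 [ 474.1 -116.7   67.1] [-1.7994e+02 -1.0000e-02 -1.1284e+02] [ 0.1  0.1 -0.1] [ 0.02  0.   -0.05] t [-0.089  0.006  0.027] w [-0.011 -0.002 -0.048]
```

Request:
drive_tool --deltas '[{"hand": -0.4, "tx": -0.08, "ty": 0, "tz": 0, "wx": 0, "wy": 0, "wz": -0.05}, {"hand": -0.2, "tx": 0, "ty": 0, "tz": 0, "wx": 0, "wy": 0, "wz": 0}, {"hand": 0.1, "tx": 0, "ty": 0, "tz": 0, "wx": 0, "wy": 0, "wz": 0}, {"hand": 0.3, "tx": 0, "ty": 0, "tz": 0, "wx": 0, "wy": 0, "wz": 0}, {"hand": 1, "tx": 0, "ty": 0, "tz": 0, "wx": 0, "wy": 0, "wz": 0}, {"hand": 1, "tx": 0, "ty": 0, "tz": 0, "wx": 0, "wy": 0, "wz": 0}, {"hand": 1, "tx": 0, "ty": 0, "tz": 0, "wx": 0, "wy": 0, "wz": 0}, {"hand": 1, "tx": 0, "ty": 0, "tz": 0, "wx": 0, "wy": 0, "wz": 0}]'

```text
time: 3.85
tool_pos: [475.1, -113.2, 66.4]
tcp_rot: [-3.141, -0.0, -1.965]
contact_force: [-0.4, -0.1, 1.2]
grip_width: 29.1
```

```bash
python3 go.py 475.2 -113.3 66 -112.6
```

```text
3.85 [ 475.1 -113.2   66.4] [-1.7999e+02 -1.0000e-02 -1.1256e+02] [-0.4 -0.1  1.2] [0.01 0.06 0.06] t [ 0.001 -0.004  0.009] w [-0.001 -0.003  0.008]
```

Request:
drive_tool --deltas '[{"hand": 1, "tx": 0, "ty": 0, "tz": -0.1, "wx": 0, "wy": 0, "wz": 0}, {"hand": 1, "tx": 0, "ty": 0, "tz": -0.25, "wx": 0, "wy": 0, "wz": 0}, {"hand": 1, "tx": 0, "ty": 0, "tz": -0.4, "wx": 0, "wy": 0, "wz": 0}, {"hand": 1, "tx": 0, "ty": 0, "tz": -0.5, "wx": 0, "wy": 0, "wz": 0}, {"hand": 1, "tx": 0, "ty": 0, "tz": -0.5, "wx": 0, "wy": 0, "wz": -0.4}, {"hand": 1, "tx": 0, "ty": 0, "tz": -0.5, "wx": 0, "wy": 0, "wz": -0.6}, {"hand": 1, "tx": 0, "ty": 0, "tz": -0.5, "wx": 0, "wy": 0, "wz": -0.7}, {"hand": 1, "tx": 0, "ty": 0, "tz": -0.4, "wx": 0, "wy": 0, "wz": -0.7}, {"hand": 1, "tx": 0, "ty": 0, "tz": -0.1, "wx": 0, "wy": 0, "wz": -0.6}, {"hand": 1, "tx": 0, "ty": 0, "tz": 0, "wx": 0, "wy": 0, "wz": -0.28}, {"hand": 1, "tx": 0, "ty": 0, "tz": 0, "wx": 0, "wy": 0, "wz": 0}, {"hand": 1, "tx": 0, "ty": 0, "tz": 0, "wx": 0, "wy": 0, "wz": 0}]'

```text
time: 4.85
tool_pos: [474.3, -112.8, 195.3]
tcp_rot: [3.139, 0.001, -1.68]
contact_force: [0.0, 0.9, -5.5]
grip_width: 29.4
```

```bash
python3 go.py 609.8 209.8 196 -96.3; python3 - <<'E'
from plant import *
import cv2
im=capture("scene"); cv2.imwrite("pics/scene1.png",im[:,:,::-1])
E
```

```text
4.85 [ 474.3 -112.8  195.3] [ 1.7986e+02  4.0000e-02 -9.6240e+01] [ 0.   0.9 -5.5] [ 0.04 -0.03  0.01] t [-8.385 -2.491 -0.019] w [0.027 0.007 0.011]
```

View pics/scene1.png

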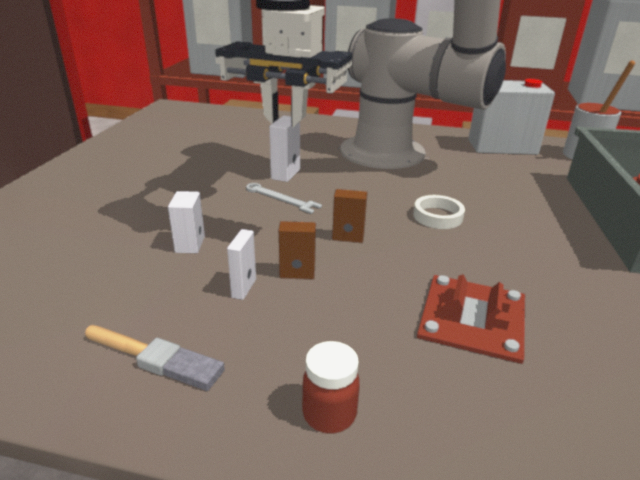

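The block hangs upright in the jaws at about (285,150). The other two white blocks and both decoys are untouched. Next I'll carry it over to the fork.

Request:
drive_tool --deltas '[{"hand": 1, "tx": -0.23, "ty": -0.065, "tz": 0, "wx": 0, "wy": 0, "wz": 0}, {"hand": 1, "tx": -0.47, "ty": -0.14, "tz": 0, "wx": 0, "wy": 0, "wz": 0}, {"hand": 1, "tx": -0.62, "ty": -0.185, "tz": 0, "wx": 0, "wy": 0, "wz": 0}, {"hand": 1, "tx": -0.62, "ty": -0.185, "tz": 0, "wx": 0, "wy": 0, "wz": 0}, {"hand": 1, "tx": -0.62, "ty": -0.185, "tz": 0, "wx": 0, "wy": 0, "wz": 0}, {"hand": 1, "tx": -0.62, "ty": -0.185, "tz": 0, "wx": 0, "wy": 0, "wz": 0}, {"hand": 1, "tx": -0.62, "ty": -0.185, "tz": 0, "wx": 0, "wy": 0, "wz": 0}, {"hand": 1, "tx": -0.62, "ty": -0.185, "tz": 0, "wx": 0, "wy": 0, "wz": 0}, {"hand": 1, "tx": -0.62, "ty": -0.185, "tz": 0, "wx": 0, "wy": 0, "wz": 0}, {"hand": 1, "tx": -0.62, "ty": -0.185, "tz": 0, "wx": 0, "wy": 0, "wz": 0}, {"hand": 1, "tx": -0.62, "ty": -0.185, "tz": 0, "wx": 0, "wy": 0, "wz": 0}, {"hand": 1, "tx": -0.62, "ty": -0.185, "tz": 0, "wx": 0, "wy": 0, "wz": 0}, {"hand": 1, "tx": -0.62, "ty": -0.185, "tz": 0, "wx": 0, "wy": 0, "wz": 0}, {"hand": 1, "tx": -0.62, "ty": -0.185, "tz": 0, "wx": 0, "wy": 0, "wz": 0}, {"hand": 1, "tx": -0.24, "ty": -0.065, "tz": 0, "wx": 0, "wy": 0, "wz": 0}, {"hand": 1, "tx": 0, "ty": 0, "tz": 0, "wx": 0, "wy": 0, "wz": 0}, {"hand": 1, "tx": 0, "ty": 0, "tz": 0, "wx": 0, "wy": 0, "wz": 0}, {"hand": 1, "tx": 0, "ty": 0, "tz": 0, "wx": 0, "wy": 0, "wz": 0}, {"hand": 1, "tx": 0, "ty": 0, "tz": 0, "wx": 0, "wy": 0, "wz": 0}]'

```text
time: 6.48
tool_pos: [609.8, 208.4, 196.2]
tcp_rot: [3.141, -0.001, -1.68]
contact_force: [-0.5, 0.4, -4.9]
grip_width: 29.0
```

```bash
python3 go.py 609.8 209.8 136 -96.3; python3 - <<'E'
from plant import *
import cv2
im=capture("top"); cv2.imwrite("pics/top2.png",cv2.resize(im[120:280,100:300,::-1],None,fx=3,fy=3))
im=capture("scene"); cv2.imwrite("pics/scene2.png",cv2.resize(im[100:400,360:600,::-1],None,fx=2,fy=2))
E
```

```text
6.4833 [609.8 208.4 196.2] [ 1.7997e+02 -4.0000e-02 -9.6240e+01] [-0.5  0.4 -4.9] [ 0.01 -0.   -0.  ] t [-0.036  0.003  1.505] w [ 0.006 -0.007  0.012]
```

View pics/scene2.png

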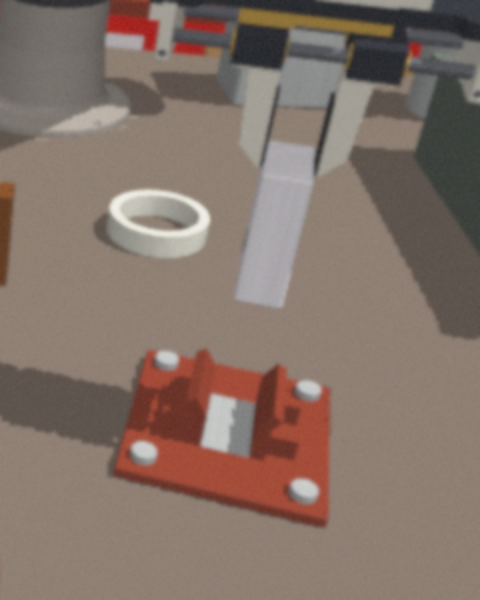

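The block looks a little slanted in this view, so I'll compare it with the projection of an upright block.

```bash
python3 - <<'E'
from plant import *
from h import *
o=get_obs(); p=o["tool_pos"]; a=o["tcp_rot"][2]
X=np.array([np.cos(a),np.sin(a),0]);Y=np.array([np.sin(a),-np.cos(a),0])
zb=p[2]-66.4
im=capture("scene")[:,:,::-1].copy(); cm=camera_model("scene")
P=[[p[0],p[1],0]+sx*15*X+sy*28*Y+np.array([0,0,z]) for z in(zb,zb+90) for sx,sy in((1,1),(1,-1),(-1,-1),(-1,1))]
q=proj(cm,P)
for f in (q[:4],q[4:],q[[0,4]],q[[1,5]],q[[2,6]],q[[3,7]]): cv2.polylines(im,[(f*8).astype(np.int32)],True,(0,255,0),1,cv2.LINE_AA,3)
cv2.imwrite("pics/s3.png",cv2.resize(im[150:280,440:560],None,fx=4.5,fy=4.5,interpolation=cv2.INTER_CUBIC))
E
```

```text
(no output)
```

View pics/s3.png

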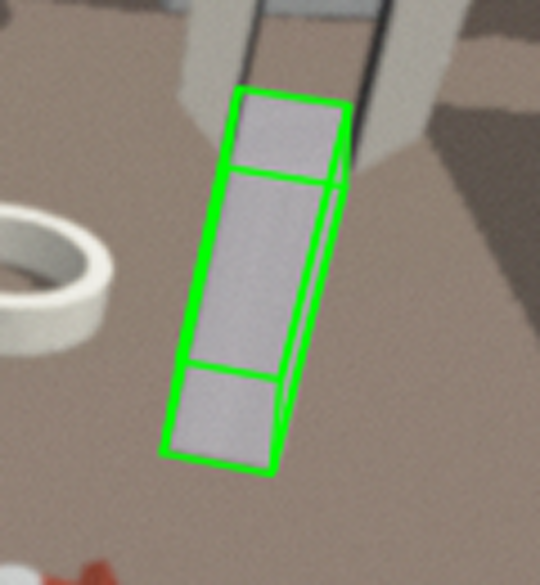

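The block fills the upright projection exactly, so the slant is only perspective. I'll lower it to just above the mouth, trimming 1.4 mm in y on the way.

Request:
drive_tool --deltas '[{"hand": 1, "tx": -0.03, "ty": 0, "tz": 0.15, "wx": 0, "wy": 0, "wz": 0}, {"hand": 1, "tx": 0, "ty": 0, "tz": 0.3, "wx": 0, "wy": 0, "wz": 0}, {"hand": 1, "tx": 0, "ty": 0, "tz": 0.35, "wx": 0, "wy": 0, "wz": 0}, {"hand": 1, "tx": 0, "ty": 0, "tz": 0.35, "wx": 0, "wy": 0, "wz": 0}, {"hand": 1, "tx": 0, "ty": 0, "tz": 0.35, "wx": 0, "wy": 0, "wz": 0}, {"hand": 1, "tx": 0, "ty": 0, "tz": 0.2, "wx": 0, "wy": 0, "wz": 0}, {"hand": 1, "tx": 0, "ty": 0, "tz": 0.1, "wx": 0, "wy": 0, "wz": 0}, {"hand": 1, "tx": 0, "ty": 0, "tz": 0, "wx": 0, "wy": 0, "wz": 0}, {"hand": 1, "tx": 0, "ty": 0, "tz": 0, "wx": 0, "wy": 0, "wz": 0}, {"hand": 1, "tx": 0, "ty": 0, "tz": 0, "wx": 0, "wy": 0, "wz": 0}]'

```text
time: 7.47
tool_pos: [610.9, 210.8, 125.3]
tcp_rot: [-3.14, 0.001, -1.678]
contact_force: [-0.4, 0.6, -4.3]
grip_width: 29.0
```

```bash
python3 go.py 609.8 209.8 77 -96.3
```

```text
7.4667 [610.9 210.8 125.3] [-1.7989e+02  3.0000e-02 -9.6170e+01] [-0.4  0.6 -4.3] [0.02 0.   0.05] t [0.028 0.026 1.208] w [-0.021  0.006  0.027]
```

Request:
drive_tool --deltas '[{"hand": 1, "tx": 0.015, "ty": 0.02, "tz": 0.12, "wx": 0, "wy": 0, "wz": 0.02}, {"hand": 1, "tx": 0, "ty": 0, "tz": 0.12, "wx": 0, "wy": 0, "wz": 0}, {"hand": 1, "tx": 0, "ty": 0, "tz": 0.12, "wx": 0, "wy": 0, "wz": 0}, {"hand": 1, "tx": 0, "ty": 0, "tz": 0.12, "wx": 0, "wy": 0, "wz": 0}, {"hand": 1, "tx": 0, "ty": 0, "tz": 0, "wx": 0, "wy": 0, "wz": 0}, {"hand": 1, "tx": 0, "ty": 0, "tz": 0, "wx": 0, "wy": 0, "wz": 0}, {"hand": 1, "tx": 0, "ty": 0, "tz": 0, "wx": 0, "wy": 0, "wz": 0}]'

```text
time: 8.05
tool_pos: [609.5, 210.2, 105.1]
tcp_rot: [-3.141, -0.0, -1.68]
contact_force: [0.2, 1.4, -5.1]
grip_width: 29.0
```

```bash
python3 go.py 609.8 209.8 77 -96.3; python3 - <<'E'
from plant import *
import cv2
im=capture("scene"); cv2.imwrite("pics/scene4.png",cv2.resize(im[200:370,400:550,::-1],None,fx=4,fy=3.5,interpolation=cv2.INTER_CUBIC))
E
```

```text
8.05 [609.5 210.2 105.1] [-179.99   -0.    -96.26] [ 0.2  1.4 -5.1] [ 0.04 -0.    0.  ] t [ 0.009 -0.009  0.702] w [-0.001 -0.     0.008]
```

View pics/scene4.png

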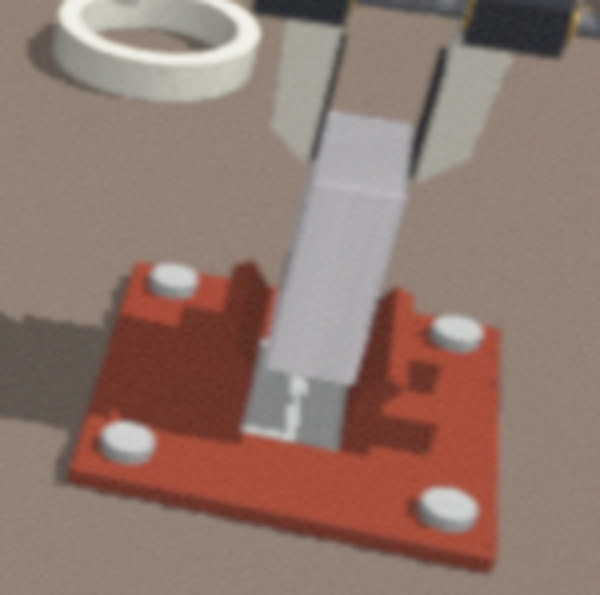

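The underside is inside the mouth and centred between the lips. I'll lower slowly and watch the force.

Request:
drive_tool --deltas '[{"hand": 1, "tx": 0.005, "ty": 0, "tz": 0.05, "wx": 0, "wy": 0, "wz": 0}, {"hand": 1, "tx": 0, "ty": 0, "tz": 0.05, "wx": 0, "wy": 0, "wz": 0}, {"hand": 1, "tx": 0, "ty": 0, "tz": 0.05, "wx": 0, "wy": 0, "wz": 0}, {"hand": 1, "tx": 0, "ty": 0, "tz": 0.05, "wx": 0, "wy": 0, "wz": 0}, {"hand": 1, "tx": 0, "ty": 0, "tz": 0.05, "wx": 0, "wy": 0, "wz": 0}, {"hand": 1, "tx": 0, "ty": 0, "tz": 0, "wx": 0, "wy": 0, "wz": 0}, {"hand": 1, "tx": 0, "ty": 0, "tz": 0, "wx": 0, "wy": 0, "wz": 0}]'

```text
time: 8.68
tool_pos: [609.3, 209.9, 94.9]
tcp_rot: [3.141, -0.0, -1.68]
contact_force: [-0.0, 0.7, -5.0]
grip_width: 28.9
```

```bash
python3 go.py 609.8 209.8 77 -96.3
```

```text
8.6833 [609.3 209.9  94.9] [ 1.7998e+02 -1.0000e-02 -9.6270e+01] [-0.   0.7 -5. ] [-0.   -0.01 -0.01] t [ 0.001 -0.014  0.447] w [ 0.004 -0.002  0.007]
```

Request:
drive_tool --deltas '[{"hand": 1, "tx": 0, "ty": 0, "tz": 0.05, "wx": 0, "wy": 0, "wz": 0}, {"hand": 1, "tx": 0, "ty": 0, "tz": 0.05, "wx": 0, "wy": 0, "wz": 0}, {"hand": 1, "tx": 0, "ty": 0, "tz": 0.06, "wx": 0, "wy": 0, "wz": 0}, {"hand": 1, "tx": 0, "ty": 0, "tz": 0.06, "wx": 0, "wy": 0, "wz": 0}, {"hand": 1, "tx": 0, "ty": 0, "tz": 0.06, "wx": 0, "wy": 0, "wz": 0}, {"hand": 1, "tx": 0, "ty": 0, "tz": 0.06, "wx": 0, "wy": 0, "wz": 0}, {"hand": 1, "tx": 0, "ty": 0, "tz": 0.05, "wx": 0, "wy": 0, "wz": 0}, {"hand": 1, "tx": 0, "ty": 0, "tz": 0, "wx": 0, "wy": 0, "wz": 0}, {"hand": 1, "tx": 0, "ty": 0, "tz": 0, "wx": 0, "wy": 0, "wz": 0}]'

```text
time: 9.43
tool_pos: [609.3, 209.9, 79.3]
tcp_rot: [3.141, -0.0, -1.68]
contact_force: [-0.0, -0.3, -5.1]
grip_width: 29.0
```

```bash
python3 go.py 609.8 209.8 76.4 -96.3
```

```text
9.4333 [609.3 209.9  79.3] [ 1.7998e+02 -1.0000e-02 -9.6260e+01] [-0.  -0.3 -5.1] [ 0.03  0.02 -0.02] t [ 0.001 -0.013  0.073] w [ 0.003 -0.003  0.007]
```

Still no side load. I'll seat it with the last ~3 mm in small steps.

Request:
drive_tool --deltas '[{"hand": 1, "tx": 0, "ty": 0, "tz": 0.02, "wx": 0, "wy": 0, "wz": 0}, {"hand": 1, "tx": 0, "ty": 0, "tz": 0.02, "wx": 0, "wy": 0, "wz": 0}, {"hand": 1, "tx": 0, "ty": 0, "tz": 0.02, "wx": 0, "wy": 0, "wz": 0}, {"hand": 1, "tx": 0, "ty": 0, "tz": 0.01, "wx": 0, "wy": 0, "wz": 0}, {"hand": 1, "tx": 0, "ty": 0, "tz": 0, "wx": 0, "wy": 0, "wz": 0}, {"hand": 1, "tx": 0, "ty": 0, "tz": 0, "wx": 0, "wy": 0, "wz": 0}]'

```text
time: 9.93
tool_pos: [609.3, 209.9, 76.7]
tcp_rot: [3.142, -0.0, -1.68]
contact_force: [0.2, -0.3, -5.5]
grip_width: 28.9
```

```bash
python3 go.py 609.8 209.8 76.4 -96.3
```

```text
9.9333 [609.3 209.9  76.7] [ 1.800e+02 -1.000e-02 -9.627e+01] [ 0.2 -0.3 -5.5] [ 0.09 -0.06 -0.07] t [ 0.002 -0.012  0.007] w [ 0.    -0.001  0.007]
```

Request:
drive_tool --deltas '[{"hand": 1, "tx": 0, "ty": 0, "tz": 0.015, "wx": 0, "wy": 0, "wz": 0}, {"hand": 1, "tx": 0, "ty": 0, "tz": 0.01, "wx": 0, "wy": 0, "wz": 0}, {"hand": 1, "tx": 0, "ty": 0, "tz": 0, "wx": 0, "wy": 0, "wz": 0}, {"hand": 1, "tx": 0, "ty": 0, "tz": 0, "wx": 0, "wy": 0, "wz": 0}]'

```text
time: 10.27
tool_pos: [609.6, 210.0, 76.4]
tcp_rot: [-3.141, 0.0, -1.68]
contact_force: [-0.8, -1.3, 1.7]
grip_width: 29.2
```

```bash
python3 go.py 609.8 209.8 76.4 -96.3
```

```text
10.2667 [609.6 210.   76.4] [-1.7995e+02  1.0000e-02 -9.6260e+01] [-0.8 -1.3  1.7] [-0.08  0.28 -0.01] t [ 0.004 -0.006  0.   ] w [-0.011  0.002  0.007]
```

The vertical force rose by about 7 N at the expected height, so the block is on the plate. I'll release it now.

Request:
drive_tool --deltas '[{"hand": 0.25, "tx": 0, "ty": 0, "tz": 0, "wx": 0, "wy": 0, "wz": 0}, {"hand": 0.1, "tx": 0, "ty": 0, "tz": 0, "wx": 0, "wy": 0, "wz": 0}, {"hand": -0.1, "tx": 0, "ty": 0, "tz": 0, "wx": 0, "wy": 0, "wz": 0}, {"hand": -0.3, "tx": 0, "ty": 0, "tz": 0, "wx": 0, "wy": 0, "wz": 0}, {"hand": -0.3, "tx": 0, "ty": 0, "tz": 0, "wx": 0, "wy": 0, "wz": 0}, {"hand": -0.3, "tx": 0, "ty": 0, "tz": 0, "wx": 0, "wy": 0, "wz": 0}, {"hand": -0.3, "tx": 0, "ty": 0, "tz": -0.1, "wx": 0, "wy": 0, "wz": 0}, {"hand": -0.3, "tx": 0, "ty": 0, "tz": -0.3, "wx": 0, "wy": 0, "wz": 0}, {"hand": -0.3, "tx": 0, "ty": 0, "tz": -0.4, "wx": 0, "wy": 0, "wz": 0}, {"hand": -0.3, "tx": 0, "ty": 0, "tz": -0.5, "wx": 0, "wy": 0, "wz": 0}, {"hand": -0.3, "tx": 0, "ty": 0, "tz": -0.5, "wx": 0, "wy": 0, "wz": 0}, {"hand": -0.3, "tx": 0, "ty": 0, "tz": -0.5, "wx": 0, "wy": 0, "wz": 0}, {"hand": -0.3, "tx": 0, "ty": 0, "tz": -0.5, "wx": 0, "wy": 0, "wz": 0}, {"hand": -0.3, "tx": 0, "ty": 0, "tz": -0.4, "wx": 0, "wy": 0, "wz": 0}, {"hand": -0.3, "tx": 0, "ty": 0, "tz": -0.2, "wx": 0, "wy": 0, "wz": 0}, {"hand": -0.3, "tx": 0, "ty": 0, "tz": 0, "wx": 0, "wy": 0, "wz": 0}]'

```text
time: 11.6
tool_pos: [610.4, 210.2, 214.8]
tcp_rot: [-3.137, 0.002, -1.68]
contact_force: [0.1, 0.5, 0.4]
grip_width: 59.7
```

```bash
python3 - <<'E'
from plant import *
from h import *
im=capture("scene")[:,:,::-1].copy(); cm=camera_model("scene")
cv2.imwrite("pics/scene5.png",im)
a=np.radians(-6.3);X=np.array([np.cos(a),np.sin(a),0]);Y=np.array([-np.sin(a),np.cos(a),0])
q=proj(cm,[[609.8,209.8,100]+sx*28*X+sy*15*Y for sx,sy in((1,1),(1,-1),(-1,-1),(-1,1))])
cv2.polylines(im,[(q*8).astype(np.int32)],True,(0,255,0),1,cv2.LINE_AA,3)
cv2.imwrite("pics/scene5b.png",cv2.resize(im[200:370,400:550],None,fx=3.5,fy=3.5,interpolation=cv2.INTER_CUBIC))
t=capture("top"); cv2.imwrite("pics/top5.png",t[:,:,::-1])
E
```

```text
(no output)
```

View pics/scene5b.png

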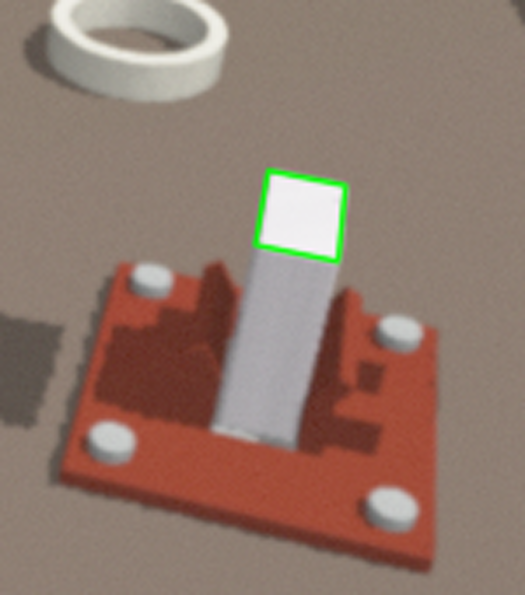

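View pics/scene5.png

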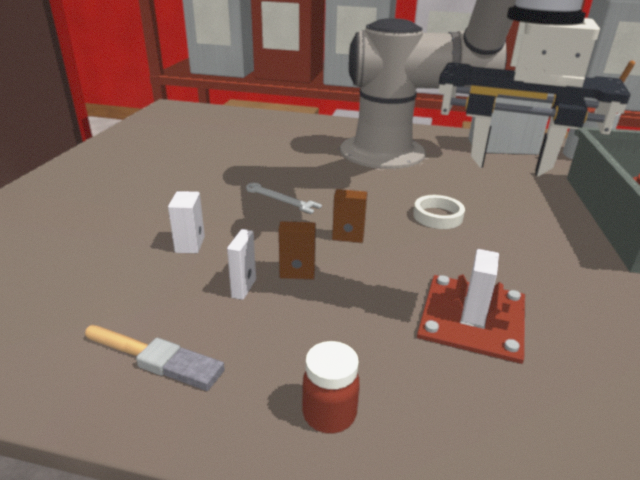

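The spacer stands upright in the gap at about (481,288), with its top on the predicted outline. The thick block at (187,222) and the thin one at (242,264) stand as before, and the gripper is clear. I'll let the arm settle, then hand in.

Request:
drive_tool --deltas '[{"hand": -0.3, "tx": 0, "ty": 0, "tz": 0, "wx": 0, "wy": 0, "wz": 0}, {"hand": -0.3, "tx": 0, "ty": 0, "tz": 0, "wx": 0, "wy": 0, "wz": 0}, {"hand": -0.3, "tx": 0, "ty": 0, "tz": 0, "wx": 0, "wy": 0, "wz": 0}]'

```text
time: 11.95
tool_pos: [608.9, 209.9, 210.6]
tcp_rot: [3.14, -0.001, -1.68]
contact_force: [-0.9, -0.9, -0.5]
grip_width: 59.7
```

```bash
python3 -c "
from plant import *
print(close_job())"
```

```text
the job is handed in; nothing more can be done
None
```

The 30 mm spacer is standing in the fork's gap, and I handed the job in at about 12 s of the 38 s allowed. No verdict was reported.

- **Choosing the block:** The top view gave thicknesses of 20, 29 and 40 mm. I gripped the middle one across its thickness, and the jaws read 29 mm on it.
- **Seating:** I lowered it between the cheeks with almost no side load. The vertical force rose about 7 N at the expected height, showing it had reached the plate. I then released it and raised the gripper well clear.
- **Last checks:** The spacer's top lies on the outline predicted for an upright block centred on the plate, within about 1–2 mm. The other two blocks stand upright where they were.
- **Failures and gaps:** My first move call was refused because I had left fields out of its rows, and nothing moved. I saved a last top-view picture but did not measure it, so the final placement check is from the scene camera only.

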